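# Clamp a street lamp's mounting tube to its bracket with a U-bolt

## Robot

A 6-joint arm with a two-finger parallel gripper is mounted at the origin on the work surface. World frame = base frame: x ahead of the robot, y to its left, z up, the work surface at z = 0. Lengths are in m, angles in rad, forces in N, time in s.
With the tool pointing down it reaches from about 0.375 to 0.9 m from the base axis. Payload 3.1 kg.
Tool frame: the origin (TCP) lies between the finger pads; the fingertips stand 11 mm ahead of it and the grasp point (between the pads) lies 8 mm behind it; z points along the fingers, y is the direction in which the jaws open and shut (so a half turn about z gives the same grasp; the last joint's range is limited). The gripper opens to 85 mm and grips with 20 to 120 N. Pads are 22 mm wide; open, the fingers measure 114 mm over their backs; the gripper's body (76 mm by 85 mm) begins 54 mm behind the grasp point. The pads swing forward as they close: fully open they stand 13 mm farther back than shut.
Start: joints at [1.085, 0.527, 1.433, -0, 1.181, -0.178], TCP at [0.189, 0.596, 0.242] pointing down, gripper open.
Joint ranges: [-3.08, 3.08], [-0.75, 2.2], [0.22, 2.44], [-1.43, 4.57], [0, 2.65], [-2.85, 2.85]. Speed limits (rad/s): [2.79, 2.79, 3.14, 3.14, 3.14, 3.14].

## Interface

Orientations are given as a unit quaternion [x, y, z, w].
In Python, from station import manip gives the robot as it stands. The module is installed in compiled form; this text tells all that it offers.
- The arm moves only by the tool arm_command, never from a script. Its argument "rows" is a list of rows, each a list of 3 entries, a list of its own where there are three numbers: the shift along the world's x, y, z in mm, then the turn about the world's z in rad, then the closure, from -1 (fully open) to 1 (shut), so that 0 is half open. A call has 1 to 12 rows; each row shifts and turns the commanded pose from where the row before left it; what a row does not reach is not made up. A row lasts 1/8 s, in which the tool goes at most 62.5 mm and 10.7 degrees, less where a joint would pass 70% of its speed; a pose out of reach is approached as far as the arm can. A call with a gripper value outside its range is refused whole. The fingers move at their own pace and stop on an object; "squeeze" is the grip in N (left out, the last holds). Time passes only in rows, so rows that do not move let the fingers close. It gives the time, the measured TCP pose, the force and the opening at its end, in the units of the state.
- manip.sense(): the state, without advancing time (a new reading comes with each control period).
- manip.snapshot(name): name is "scene" or "top" or "wrist"; returns the picture (384x512x3 uint8, blue, green, red); there is no depth.
- manip.get_calibration(name): a dict with "fovy" (degrees; the focal length in pixels is half the picture's height over the tangent of half this angle, whatever the lens; pixels are square), "cx", "cy" (the principal point, pixels), "R" (3x3) and "t" (3): a world point X has camera coordinates R X + t. Camera axes: x right, y down, z forward; pixel columns grow to the right and rows downward; lengths in m; the calibration is good to about 2 mm. A picture is of the moment at which its call begins: read the wrist's pose just before it. get_calibration takes no time and is no camera call; for the wrist camera it gives the pose at the moment of the call.
- manip.sign_off(): hands the job in, once; it reports no verdict.
The state is a dict: "t": time; "q": joint angles; "qd": joint speeds; "tau": joint torques, N m; "tcp_pos": TCP position; "tool_rot": TCP orientation; "force": force on the tool from outside, world axes, zero at the start; "ft_torque": the same for the moment, N m; "finger_gap": opening from 0.0 (shut) to 1.0 (fully open).
Only numpy, scipy, OpenCV 4.12 (cv2) and the standard library are available. Lean on these libraries where they do the work, as an engineer would, in place of code of your own. Each camera call takes 0.05 s, during which the arm holds its last target.

## Task

Take the larger U-bolt (the one with the black saddle) out of the red rack, put it astride the street lamp's mounting tube, find the two holes of the blue bracket plate by feel and push both legs through them, past the spring catches, until the black saddle sits fully home on the tube; then let go. Work gently: never push the legs or the saddle with more than about 25 N, do not lean on the lamp and its fixture, and leave the small orange U-bolt and everything else on the bench alone.

Things in the scene. Friction and masses are not known exactly. Their poses are not given: they have to be found in the camera images.
- ubolt: Larger U-bolt, about 120 g, 88 mm high. Two round steel legs, 8 mm diameter, 48 mm apart centre to centre along its y; lower 3 mm taper to 6 mm flat tips. Crown 56 mm over all in y. Black saddle on the crown, 62 to 88 mm above the tips, 12 mm thick in x (grip these two flat faces), 30 mm in y. Origin midway between the leg tips, at tip level; z up. Starts upright in a rack slot.
- small_ubolt: Smaller U-bolt, not to be used: leg spacing 34 mm, 74 mm high, orange saddle; same axes and origin. It stands in the other slot.
- rack: Red rack fixed to the bench, 155 (x) x 90 (y) x 42 mm high; origin at the centre of its underside, z up. Two slots, 10.5 mm wide (x) and 70 mm long (y), at x = -37.5 and +37.5 mm, floor 8 mm above the bench. Which U-bolt is in which slot varies; both stand with their y along the rack's y.
- bracket: Fixture fixed to the bench, holding a street lamp. Origin: centre of its base's underside at bench level; z up, x along the tube towards the lamp head, y across it. Base 160 x 130 mm. Grey blocks hold the tube at x = -64 and +64 mm (14 mm long in x, 44 mm wide, up to 76 mm high). With the black saddle home on the tube the U-bolt's leg tips are 33 mm above the bench.
- tube (a point): Point on the axis of the lamp's steel mounting tube, 78 mm above the bracket's origin; axes as the bracket's. Tube 34 mm in diameter, along x from -78 to +97 mm of here; its top is 95 mm above the bench. The white lamp head, lenses up, fills x = 101 to 247 mm and y = -60 to +60 mm of here, up to 102 mm above the bench. Tube and lamp are fixed.
- plate_level (a point): Point at the bracket's x = 0, y = 0, level with the blue plate's top (55 mm above the bench). Plate 60 (x) x 122 (y) x 6 mm, under the tube, two slot-like holes, 11 mm along x and 14 mm along y, 1 mm chamfer, centred at y = -24 and +24 mm. Screwed down somewhere along the tube: both holes share one x from -16 to +16 mm of this point, new each time, not measured. The plate does not give.
- catches (a point): Below the plate's holes (point at x = 0, y = 0, 39.5 mm above the bench; like the holes, the catches are really up to 16 mm off along x): a sprung ball presses the outside of each leg. Leg tips meet the balls about 10 mm below the plate's top; pushing both legs past them takes roughly 4 to 15 N (more if off-centre), and friction then holds the U-bolt.
- screwdriver: Screwdriver with a blue handle lying on the bench (bystander); origin on its underside.
- wrench: Steel spanner lying on the bench (bystander).
- nut_a: Steel flange nut, 22 mm across (bystander).
- nut_b: Brass flange nut, 22 mm across (bystander).
- bulb: White lamp 184 mm tall, 80 mm in diameter, standing upright (bystander).
- lens_board: White board 90 x 120 mm with lenses, lying flat (bystander).
- cleaner: Small bottle, 44 mm in diameter, 120 mm tall (bystander).
Not all that is in view belongs to the job. Leave any grey or turquoise look-alike of the rack alone.

How it is judged:
On the way, in this order (a step that is already met when the one before it is completed fails the run):
1. the U-bolt with the black saddle is lifted clear of the rack (z of ubolt in the frame of rack above 0.045 m), for 0.1 s.
2. it stands upright astride the tube, legs either side, not yet home (x of ubolt in the frame of bracket between -0.022 and 0.022 m and y of ubolt in the frame of bracket between -0.006 and 0.006 m and z of ubolt in the frame of bracket between 0.038 and 0.075 m and angle between ubolt's own z axis and vertical below 0.2 rad and angle between the y axis of ubolt and the y axis of bracket, either way round below 0.2 rad), for 0.1 s.
At the end, for the whole second after the job is handed in: U-bolt released and at rest, both legs through the plate, saddle on the tube: leg tips 28 to 36 mm above the bench (33 is home), within 4 mm of the tube's centre line, within 22 mm of the fixture origin along the tube, upright and square within 0.12 rad (x of ubolt in the frame of bracket between -0.022 and 0.022 m and y of ubolt in the frame of bracket between -0.004 and 0.004 m and z of ubolt in the frame of bracket between 0.028 and 0.036 m and angle between ubolt's own z axis and vertical below 0.12 rad and angle between the y axis of ubolt and the y axis of bracket, either way round below 0.12 rad and linear speed of ubolt below 0.02 m/s and angular speed of ubolt below 0.2 rad/s); the robot touches nothing.
It fails at once if the U-bolt is forced against the plate, tube or fixture with more than 40 N in all (contacts summed, catches included) (contact force between ubolt and bracket above 40 N).
It fails at once if the robot bears on the lamp, tube or fixture with more than 20 N (contact force between any of the arm, the fingers and bracket above 20 N).
It fails at once if the small U-bolt is taken or shoved (moved more than 15 mm) (distance of small_ubolt from where it was at the start of the episode above 0.015 m).
It fails at once if something else on the bench is disturbed (moved more than 20 mm) (distance of any of screwdriver, wrench, nut_a, nut_b, bulb, lens_board, cleaner from where it was at the start of the episode above 0.02 m).
It also fails if it takes over 64 s, if anything falls off the work surface, if the arm or the gripper's body presses on something with over 40 N, if the wrist force passes 120 N, or if a joint passes its speed limit or range.

## Working session

There is one attempt and no reset: what is moved stays moved. The work goes in short steps, Python scripts to look and compute and a tool call to move; the robot and the scene stay as the last step left them, time stands still between calls to the robot, and variables do not carry over. Pictures are saved under pics/ and viewed, and the job is handed in when it is done.

Besides the shell and the picture viewer there is one more tool, called after ">>>" as name([rows], argument=value, ...), one row to a line, values as JSON. arm_command: Moves the arm, as the interface text tells. Its arguments: {"type":"object","properties":{"rows":{"type":"array","items":{"type":"array"}},"squeeze":{"type":"number"}},"required":["rows"]}

```bash
mkdir -p pics; ls; python3 - <<'E'
from station import manip
import cv2
s=manip.sense();print({k:(v if not hasattr(v,'round') else v) for k,v in s.items()})
for n in("scene","top","wrist"):
    c=manip.get_calibration(n);print(n,c)
    cv2.imwrite(f"pics/{n}0.png",manip.snapshot(n))
E
```

```text
pics
{'t': 0.0, 'q': array([ 1.08447025e+00,  5.28455214e-01,  1.43394319e+00,  6.00156041e-06,
        1.18137989e+00, -1.78510084e-01]), 'qd': array([-7.52983465e-05,  8.46419442e-04,  3.95538328e-04,  2.47187372e-03,
       -4.13467685e-03, -1.00294506e-03]), 'tau': array([ 2.27693145e-04, -4.42353559e+01, -1.78023541e+01, -2.01222524e-04,
        8.51105258e-03, -7.64421806e-07]), 'tcp_pos': array([0.18900136, 0.59499487, 0.24132731]), 'tool_rot': array([ 1.53302134e-01,  9.88178760e-01, -1.03209051e-03, -3.59243033e-04]), 'force': array([-0.62975022,  0.76450384, -0.14622444]), 'ft_torque': array([ 0.00706743,  0.0136051 , -0.00736455]), 'finger_gap': 0.9958981517342194}
scene {'fovy': 56.62298960032277, 'cx': 256.6201037525432, 'cy': 191.39921768278535, 'R': array([[ 0.7488588 ,  0.66261432, -0.0123597 ],
       [ 0.55402289, -0.63615002, -0.5370026 ],
       [-0.36368823,  0.39529157, -0.84349004]]), 't': array([-0.40678315, -0.2519688 ,  1.40932918])}
top {'fovy': 53.59605455159769, 'cx': 252.97309608900693, 'cy': 191.470125554642, 'R': array([[ 0.00733107, -0.99978205,  0.01954757],
       [-0.99632859, -0.0089704 , -0.08514029],
       [ 0.08529709, -0.01885163, -0.9961772 ]]), 't': array([-5.11440366e-04,  5.26374429e-01,  1.09283081e+00])}
wrist {'fovy': 63.35092719462059, 'cx': 253.53420790981426, 'cy': 191.14295298035734, 'R': array([[ 3.01699290e-01,  9.53402775e-01, -8.28456664e-04],
       [ 9.09733704e-01, -2.87620253e-01,  2.99431424e-01],
       [ 2.85240470e-01, -9.10919231e-02, -9.54117464e-01]]), 't': array([-0.6248497 , -0.03978334,  0.3796669 ])}
```

View pics/scene0.png

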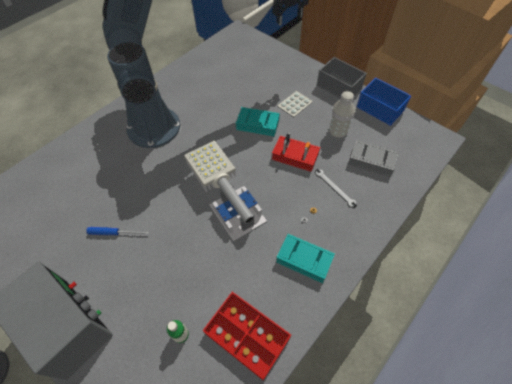

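View pics/top0.png

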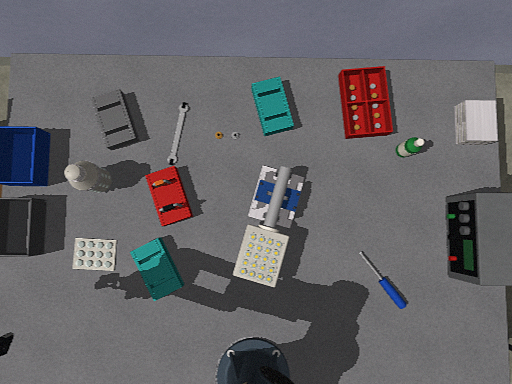

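View pics/wrist0.png

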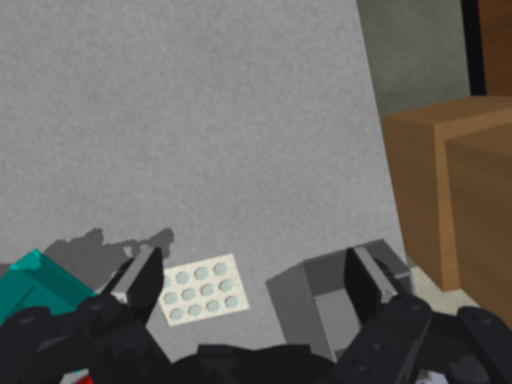

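The red rack is at top px (169,195). The candidates are the orange-saddle bolt at about (160,182) and the black-saddle bolt at about (172,207). The red tray at (365,103) and the grey and teal racks are decoys. Next I'll check close crops.

```bash
python3 - <<'E'
import cv2,numpy as np
t=cv2.imread("pics/top0.png");s=cv2.imread("pics/scene0.png")
a=cv2.resize(t[155:235,135:205],None,fx=5,fy=5,interpolation=cv2.INTER_CUBIC)
b=cv2.resize(s[120:185,260:330],None,fx=5,fy=5,interpolation=cv2.INTER_CUBIC)
h=max(a.shape[0],b.shape[0]);p=lambda i:cv2.copyMakeBorder(i,0,h-i.shape[0],0,0,0)
cv2.imwrite("pics/crop1.png",np.hstack([p(a),p(b)]))
c=cv2.resize(t[155:295,225:315],None,fx=4,fy=4,interpolation=cv2.INTER_CUBIC)
d=cv2.resize(s[135:245,180:275],None,fx=4,fy=4,interpolation=cv2.INTER_CUBIC)
h=max(c.shape[0],d.shape[0])
cv2.imwrite("pics/crop2.png",np.hstack([p(c),p(d)]))
E
```

```text
(no output)
```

View pics/crop1.png

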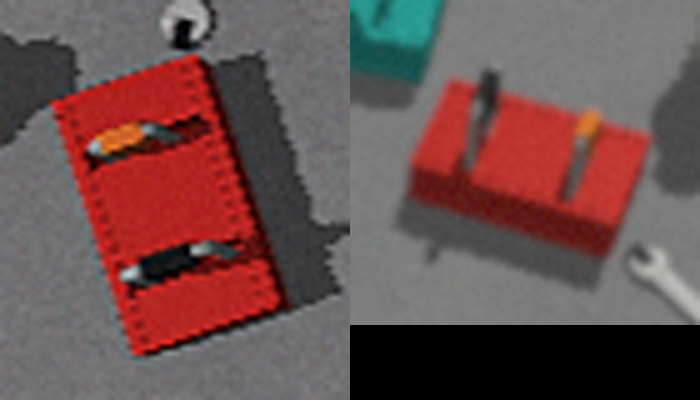

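View pics/crop2.png

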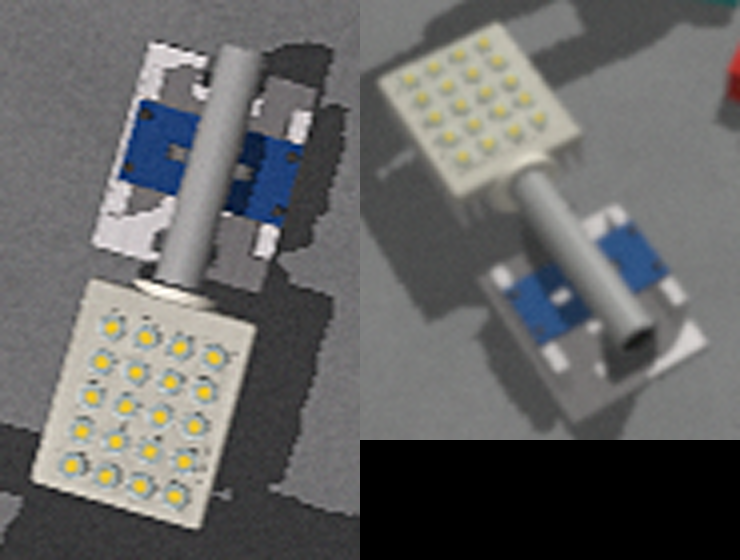

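```bash
cat > h.py <<'E'
import numpy as np,cv2
def K(c,h=384):
    f=h/2/np.tan(np.radians(c["fovy"])/2);return f,c["cx"],c["cy"]
def ray(c,u,v):
    f,cx,cy=K(c);R=np.array(c["R"]);t=np.array(c["t"])
    d=R.T@np.array([(u-cx)/f,(v-cy)/f,1]);return -R.T@t,d
def onz(c,u,v,z):
    o,d=ray(c,u,v);return o+d*(z-o[2])/d[2]
def proj(c,X):
    f,cx,cy=K(c);p=np.array(c["R"])@np.array(X)+np.array(c["t"]);return np.array([cx+f*p[0]/p[2],cy+f*p[1]/p[2]])
E
python3 - <<'E'
from station import manip
from h import *
np.set_printoptions(precision=4,suppress=True)
c=manip.get_calibration("top");print("cam",-c["R"].T@c["t"])
P=lambda a,b,ox,oy,k:(ox+a/k-.4,oy+b/k-.4)
im=cv2.imread("pics/top0.png")
for n,a,b,z in [("rack TL",52,102,.042),("TR",200,57,.042),("BR",285,303,.042),("BL",137,353,.042),("saddle l",140,266,.096),("saddle r",198,250,.096),("crown l",120,276,.09),("crown r",212,245,.09)]:
    print(n,onz(c,*P(a,b,135,155,5),z)[:2])
for n,a,b,z in [("tube far c",240,48,.095),("tube near c",182,285,.095),("holeL",180,153,.055),("holeR",243,172,.055),("plateTL",142,100,.055),("plBL",120,182,.055),("plTR",307,150,.055),("plBR",287,226,.055),
 ("head a",92,280,.102),("b",255,326,.102),("c",198,529,.102),("d",33,478,.102)]:
    print(n,onz(c,*P(a,b,225,155,4),z)[:2])
w=manip.get_calibration("wrist");print("wcam",-w["R"].T@w["t"],"axis",w["R"][2], "x",w["R"][0]);print(manip.sense()["tcp_pos"])
E
```

```text
cam [0.4312 0.0248 1.1335]
rack TL [0.5694 0.3152]
TR [0.5965 0.231 ]
BR [0.455  0.1791]
BL [0.426  0.2625]
saddle l [0.4733 0.2504]
saddle r [0.4823 0.2193]
crown l [0.468  0.2625]
crown r [0.4854 0.2128]
tube far c [ 0.5899 -0.0817]
tube near c [ 0.4266 -0.0422]
holeL [ 0.5201 -0.043 ]
holeR [ 0.5069 -0.088 ]
plateTL [ 0.5578 -0.0157]
plBL [ 0.499  -0.0004]
plTR [ 0.523  -0.1337]
plBR [ 0.4687 -0.1193]
head a [0.4295 0.0192]
b [ 0.3994 -0.0912]
c [ 0.2645 -0.053 ]
d [0.2975 0.0574]
wcam [0.1164 0.6189 0.3738] axis [ 0.2854 -0.0909 -0.9541] x [ 0.3017  0.9534 -0.0005]
[0.189  0.5952 0.2415]
```

>>> arm_command([
  [[36,-45,5],-0.116,-1],
  [[36,-45,5],-0.116,-1],
  [[36,-45,5],-0.116,-1],
  [[36,-45,5],-0.116,-1],
  [[36,-45,5],-0.116,-1],
  [[36,-45,5],-0.116,-1],
  [[36,-45,0],-0.116,-1],
  [[36,-45,-20],-0.116,-1],
  [[0,0,0],0,-1],
  [[0,0,0],0,-1],
])

```text
t: 1.4
tcp_pos: [0.4768, 0.2356, 0.252]
tool_rot: [0.58, 0.815, -0.0, -0.001]
force: [-0.1, -0.8, 0.8]
finger_gap: 0.999
```

```bash
python3 - <<'E'
from station import manip
import cv2,pickle
s=manip.sense();print(s["tcp_pos"],s["tool_rot"],s["force"],s["t"])
c=manip.get_calibration("wrist");pickle.dump(c,open("w1.pkl","wb"))
cv2.imwrite("pics/w1.png",manip.snapshot("wrist"))
E
```

```text
[0.47680729 0.23555609 0.25196217] [ 5.79503273e-01  8.14969499e-01 -4.00822682e-04 -7.15594253e-04] [-0.14830738 -0.8282398   0.800619  ] 1.4
```

View pics/w1.png

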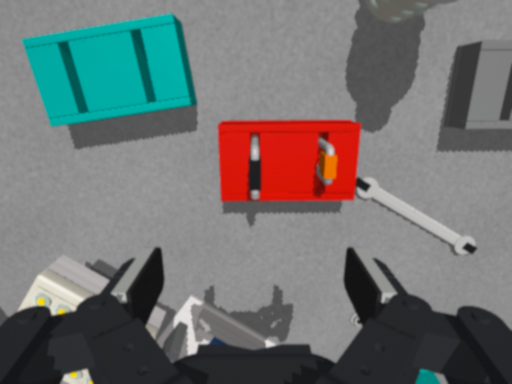

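The wrist view shows the red rack at (220..358,122..200), with the black-saddle bolt at about (255,178) and the orange one at (328,165). I'll measure the black saddle and the rack.

```bash
python3 - <<'E'
from h import *
import pickle
np.set_printoptions(precision=4,suppress=True)
c=pickle.load(open("w1.pkl","rb"));im=cv2.imread("pics/w1.png")
print("cam",-c["R"].T@c["t"],"ximg",c["R"][0])
roi=im[115:210,210:370]
cv2.imwrite("pics/w1c.png",cv2.resize(roi,None,fx=5,fy=5,interpolation=cv2.INTER_CUBIC))
hsv=cv2.cvtColor(im,cv2.COLOR_BGR2HSV)
red=((hsv[...,0]<6)|(hsv[...,0]>174))&(hsv[...,1]>180)&(hsv[...,2]>60)
m=np.zeros(im.shape[:2],np.uint8);m[115:210,210:370]=red[115:210,210:370]*255
cs,_=cv2.findContours(m,0,2);q=max(cs,key=cv2.contourArea);r=cv2.minAreaRect(q);print(r)
for p in cv2.boxPoints(r): print(p,onz(c,*p,.042)[:2])
blk=((im.max(2)<45)).astype(np.uint8)*255
b=np.zeros_like(blk);b[150:200,245:268]=blk[150:200,245:268]
cs,_=cv2.findContours(b,0,2);q=max(cs,key=cv2.contourArea);r=cv2.minAreaRect(q);print(r,cv2.boundingRect(q))
print(onz(c,*r[0],.096))
E
```

```text
cam [0.452  0.3081 0.3842] ximg [ 0.9441  0.3297 -0.    ]
((289.5, 160.5), (140.99996948242188, 78.99998474121094), -0.0)
[219. 200.] [0.4529 0.1839]
[219. 121.] [0.426  0.2697]
[360. 121.] [0.5693 0.3197]
[360. 200.] [0.6076 0.2379]
((254.0, 174.5), (27.0, 8.0), 90.0) (250, 161, 9, 28)
[0.4766 0.2391 0.096 ]
```

View pics/w1c.png

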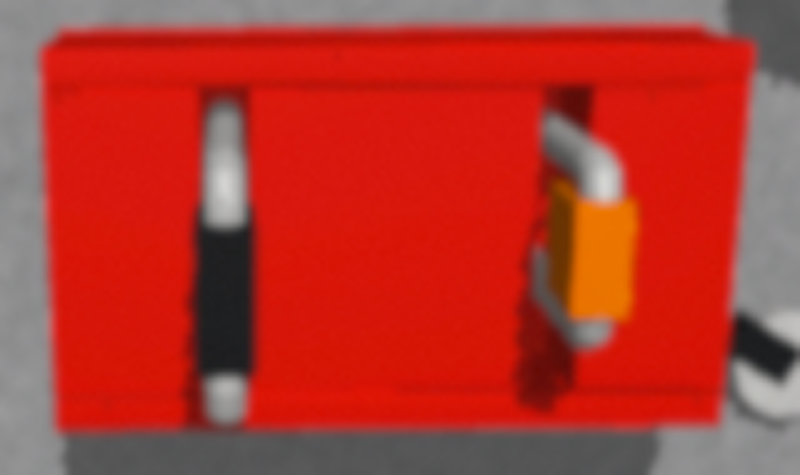

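```bash
python3 - <<'E'
from h import *
import pickle
np.set_printoptions(precision=4,suppress=True)
c=pickle.load(open("w1.pkl","rb"));
P=lambda a,b:(210+a/5-.4,115+b/5-.4)
y=np.array([-np.sin(np.radians(19.5)),np.cos(np.radians(19.5))])
e=onz(c,*P(226,375),.096)[:2];print("far end",e,"centre",e+.015*y)
e=onz(c,*P(226,425),.078)[:2];print("crown",e,"c",e+.028*y)
e=onz(c,*P(222,100),.06)[:2];print("near leg outer",e,"c",e-.028*y)
q=[(45,48),(755,42),(720,425),(58,430)]
W=[onz(c,*P(*p),.042)[:2] for p in q];print(W,np.mean(W,0))
for a,b in((0,1),(3,2),(3,0),(2,1)):
    d=W[b]-W[a];print(np.linalg.norm(d),np.degrees(np.arctan2(d[1],d[0])))
s0=onz(c,*P(224,100),.042)
t=np.radians(19.5);print("slot", np.mean(W,0)-.0375*np.array([np.cos(t),np.sin(t)]))
E
```

```text
far end [0.4823 0.2251] centre [0.4773 0.2392]
crown [0.4878 0.2096] c [0.4784 0.236 ]
near leg outer [0.4656 0.2705] c [0.475  0.2441]
[array([0.4266, 0.2663]), array([0.5708, 0.318 ]), array([0.6004, 0.2359]), array([0.4555, 0.184 ])] [0.5133 0.2511]
0.1531779668752182 19.72361015723099
0.15388323621543518 19.706089366813575
0.08723221710580134 109.31841899945442
0.08727713731760872 109.78162210597696
slot [0.478  0.2386]
```

>>> arm_command([
  [[6,-50,0],-0.097,-1],
  [[6,-50,0],-0.097,-1],
  [[6,-50,0],-0.097,-1],
  [[6,-50,0],-0.097,-1],
  [[6,-50,0],-0.097,-1],
  [[6,-50,0],-0.097,-1],
  [[0,0,0],0,-1],
  [[0,0,0],0,-1],
])

```text
t: 2.45
tcp_pos: [0.5129, -0.0627, 0.2525]
tool_rot: [0.788, 0.615, 0.0, -0.0]
force: [-1.1, 0.2, 0.5]
finger_gap: 1.002
```

```bash
python3 - <<'E'
from station import manip
import cv2,pickle
s=manip.sense();print(s["tcp_pos"],s["tool_rot"],s["force"],s["t"])
c=manip.get_calibration("wrist");pickle.dump(c,open("w2.pkl","wb"))
im=manip.snapshot("wrist");cv2.imwrite("pics/w2.png",im)
cv2.imwrite("pics/w2b.png",cv2.resize(im[60:260,120:400],None,fx=2.8,fy=2.8,interpolation=cv2.INTER_CUBIC))
E
```

```text
[ 0.51288814 -0.06269106  0.25247403] [ 7.88157821e-01  6.15473009e-01  1.02744428e-04 -4.62545078e-04] [-1.08558508  0.24975499  0.45828232] 2.45
```

View pics/w2b.png

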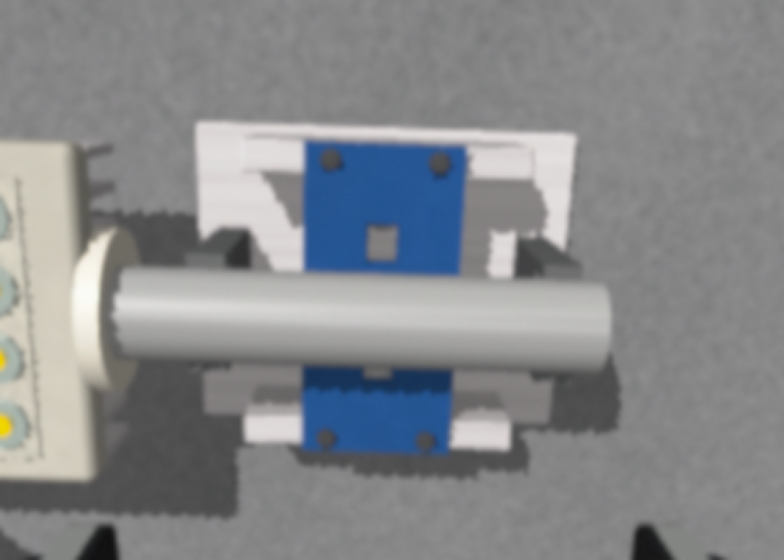

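```bash
python3 - <<'E'
from h import *
import pickle
np.set_printoptions(precision=4,suppress=True)
c=pickle.load(open("w2.pkl","rb"))
P=lambda p:(120+p[0]/2.8-.32,60+p[1]/2.8-.32)
g=lambda p,z:onz(c,*P(p),z)[:2]
C=[g(p,.055) for p in((304,141),(466,147),(451,452),(302,451))]
print("plate",C,np.mean(C,0))
ang=lambda d:np.degrees(np.arctan2(d[1],d[0]))
for a,b in((0,1),(3,2),(0,3),(1,2)):
    d=C[b]-C[a];print(np.linalg.norm(d),ang(d))
H=g((382,244.5),.055);F=g((378,371),.055);print("hole",H,g((367,226),.055),g((397,226),.055),g((397,262),.055),"far",F)
# tube silhouette edges: tangent rays => axis
o=-c["R"].T@c["t"]
up=[(160,269),(580,282)];lo=[(160,363),(580,371)]
def nrm(l):
    a=ray(c,*P(l[0]))[1];b=ray(c,*P(l[1]))[1];n=np.cross(a,b);return n/np.linalg.norm(n)
n1,n2=nrm(up),nrm(lo);d=np.cross(n1,n2);print("tube dir",ang(d) , d/np.linalg.norm(d))
# axis point: n1.(X-o)=±r n2.(X-o)=±r , with z=.078
for s1 in(1,-1):
  for s2 in(1,-1):
    A=np.array([n1,n2]);b=np.array([s1*.017,s2*.017])-A[:,2]*(.078-o[2])
    # param along d: solve min at plane perpendicular: add x=H.x
    M=np.vstack([A,d/np.linalg.norm(d)]);
    X=o+np.linalg.solve(M,np.array([s1*.017,s2*.017,0.])); print(s1,s2,"axis pt",X)
E
```

```text
plate [array([0.5027, 0.003 ]), array([ 0.5599, -0.0134]), array([ 0.5285, -0.1302]), array([ 0.4695, -0.1151])] [ 0.5152 -0.0639]
0.059492024952268074 -16.008455011314716
0.06086744578685996 -14.375001785914137
0.12270411155506704 -105.71516304427891
0.12098364420728573 -105.07128960950362
hole [ 0.5214 -0.0409] [ 0.5176 -0.0327] [ 0.5286 -0.0354] [ 0.5254 -0.0488] far [ 0.5079 -0.0894]
tube dir 163.0857573728815 [-0.9518  0.2894  0.1016]
1 1 axis pt [ 0.5271 -0.0042  0.3889]
1 -1 axis pt [ 0.4778 -0.0554  0.0729]
-1 1 axis pt [0.5852 0.0789 0.6965]
-1 -1 axis pt [0.5359 0.0276 0.3805]
```

>>> arm_command([
  [[-6,50,0],0.098,-0.6],
  [[-6,50,0],0.098,-0.6],
  [[-6,51,0],0.098,-0.3],
  [[-6,51,0],0.098,-0.3],
  [[-6,51,0],0.098,-0.3],
  [[-6,51,0],0.098,-0.3],
  [[0,0,-40],0,-0.3],
  [[0,0,-40],0,-0.3],
  [[0,0,0],0,-0.3],
  [[0,0,0],0,-0.3],
  [[0,0,0],0,-0.3],
])

```text
t: 3.88
tcp_pos: [0.4783, 0.2402, 0.1741]
tool_rot: [0.577, 0.817, 0.001, 0.001]
force: [0.9, -0.2, -0.4]
finger_gap: 0.651
```

```bash
python3 - <<'E'
from station import manip
import cv2,pickle
s=manip.sense();print(s["tcp_pos"],s["tool_rot"],s["force"],s["t"])
c=manip.get_calibration("wrist");pickle.dump(c,open("w3.pkl","wb"))
im=manip.snapshot("wrist");cv2.imwrite("pics/w3.png",im)
E
```

```text
[0.47833252 0.24016589 0.17411462] [0.57669755 0.81695569 0.00141894 0.00115308] [ 0.889831   -0.21081924 -0.36373866] 3.875
```

View pics/w3.png

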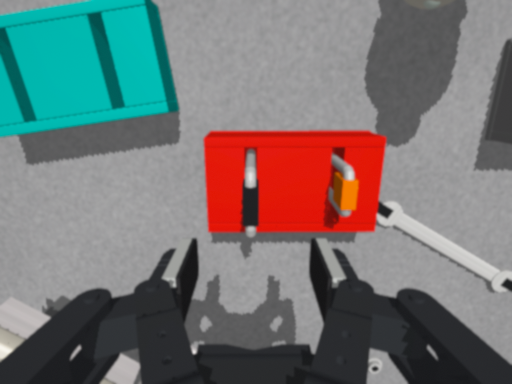

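```bash
python3 - <<'E'
from h import *
import pickle
np.set_printoptions(precision=4,suppress=True)
im=cv2.imread("pics/w3.png");c=pickle.load(open("w3.pkl","rb"))
cv2.imwrite("pics/w3c.png",cv2.resize(im[125:245,200:390],None,fx=4,fy=4,interpolation=cv2.INTER_CUBIC))
blk=(im.max(2)<60)
for r in range(185,232,4):
    x=np.where(blk[r,235:270])[0]+235
    if len(x):print(r,x.min(),x.max(),onz(c,(x.min()+x.max())/2,r,.096)[:2])
for tcp_z in (.04,.09): print(proj(c,[0.47833,0.24017,tcp_z]))
print(np.degrees(np.arctan2(c["R"][0][1],c["R"][0][0])))
E
```

```text
189 244 256 [0.4726 0.2515]
193 244 256 [0.4736 0.2487]
197 244 256 [0.4746 0.2458]
201 243 256 [0.4753 0.2429]
205 244 256 [0.4766 0.2401]
209 243 256 [0.4773 0.2371]
213 243 256 [0.4783 0.2342]
217 244 256 [0.4797 0.2314]
221 243 256 [0.4804 0.2283]
225 245 247 [0.479  0.2245]
[252.196  184.0953]
[252.2628 202.9002]
19.64021833326878
```

View pics/w3c.png

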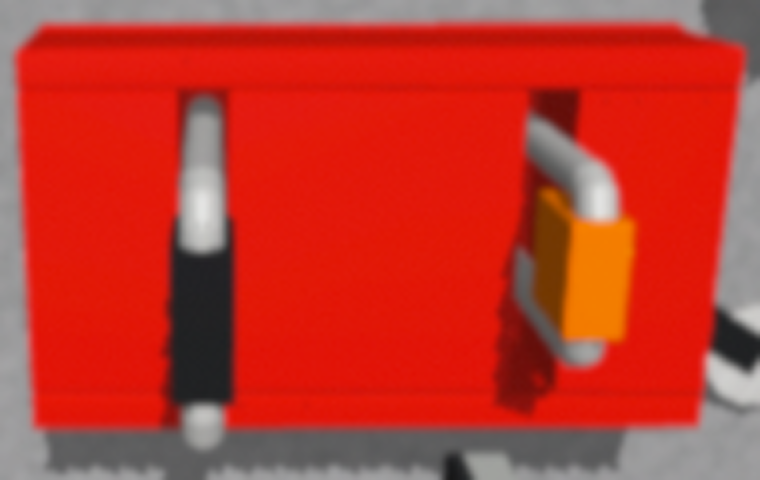

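>>> arm_command([
  [[0,0,-30],0,-0.3],
  [[0,0,0],0,-0.3],
  [[0,0,0],0,-0.3],
])

```text
t: 4.3
tcp_pos: [0.478, 0.2396, 0.1433]
tool_rot: [0.577, 0.817, 0.001, 0.0]
force: [-0.2, 0.4, -0.3]
finger_gap: 0.653
```

>>> arm_command([
  [[-1.5,-0.5,-30],0,-0.3],
  [[0,0,-28],0,-0.3],
  [[0,0,0],0,-0.3],
  [[0,0,0],0,-0.3],
], squeeze=50)

```text
t: 4.8
tcp_pos: [0.4768, 0.2394, 0.0856]
tool_rot: [0.577, 0.817, 0.001, 0.001]
force: [-0.0, -0.5, 1.0]
finger_gap: 0.653
```

```bash
python3 - <<'E'
from station import manip
import cv2
im=manip.snapshot("wrist");cv2.imwrite("pics/w4.png",im);print(manip.sense()["tcp_pos"])
E
```

```text
[0.47695508 0.23941902 0.08576922]
```

View pics/w4.png

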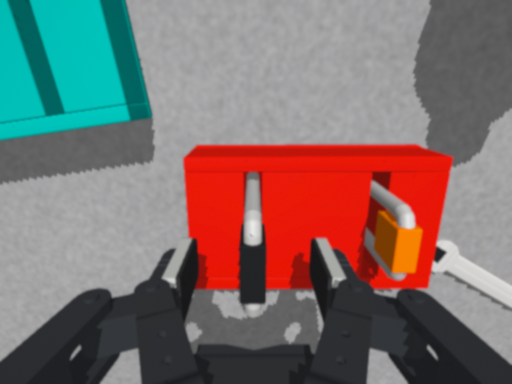

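The black saddle at (253,270) is centred between the pads (197 and 311), and the orange bolt is clear of them. Closing now.

>>> arm_command([
  [[0,0,0],0,0.3],
  [[0,0,0],0,0.6],
  [[0,0,0],0,1],
  [[0,0,0],0,1],
  [[0,0,0],0,1],
  [[0,0,0],0,1],
], squeeze=50)

```text
t: 5.6
tcp_pos: [0.4763, 0.2393, 0.085]
tool_rot: [0.577, 0.817, 0.0, 0.0]
force: [-0.4, -0.3, 5.9]
finger_gap: 0.128
```

>>> arm_command([
  [[0,0,15],0,1],
  [[0,0,30],0,1],
  [[0,0,40],0,1],
  [[0,0,40],0,1],
  [[0,0,0],0,1],
  [[0,0,0],0,1],
])

```text
t: 6.35
tcp_pos: [0.4748, 0.2389, 0.2089]
tool_rot: [0.577, 0.817, -0.001, -0.001]
force: [0.0, 0.5, -1.5]
finger_gap: 0.125
```

```bash
python3 - <<'E'
from station import manip
import cv2
im=manip.snapshot("wrist");cv2.imwrite("pics/w5.png",im);s=manip.sense();print(s["tcp_pos"],s["force"],s["finger_gap"])
E
```

```text
[0.47451462 0.23878051 0.20819097] [-0.53108205 -0.09419251 -1.08858485] 0.13110460000693885
```

View pics/w5.png

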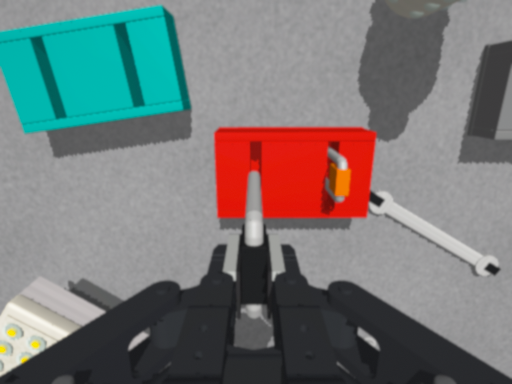

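>>> arm_command([
  [[6,-43,0],-0.087,1],
  [[6,-43,0],-0.087,1],
  [[6,-43,0],-0.087,1],
  [[6,-43,0],-0.087,1],
  [[6,-43,0],-0.087,1],
  [[6,-44,0],-0.086,1],
  [[4,-44,0],-0.085,1],
  [[0,0,0],0,1],
  [[0,0,0],0,1],
  [[0,0,0],0,1],
])

```text
t: 7.65
tcp_pos: [0.515, -0.0625, 0.2086]
tool_rot: [0.794, 0.608, -0.001, -0.001]
force: [-0.6, -0.3, -1.8]
finger_gap: 0.13
```

```bash
python3 - <<'E'
from station import manip
import cv2,pickle
s=manip.sense();print(s["tcp_pos"],s["tool_rot"],s["force"],s["finger_gap"],s["t"])
c=manip.get_calibration("wrist");pickle.dump((c,s),open("w6.pkl","wb"))
im=manip.snapshot("wrist");cv2.imwrite("pics/w6.png",im)
cv2.imwrite("pics/w6b.png",cv2.resize(im[80:330,120:400],None,fx=2.4,fy=2.4,interpolation=cv2.INTER_CUBIC))
cv2.imwrite("pics/t6.png",cv2.resize(manip.snapshot("top")[130:300,215:325],None,fx=3.5,fy=3.5,interpolation=cv2.INTER_CUBIC))
E
```

```text
[ 0.51501898 -0.06252723  0.20860184] [ 7.93807081e-01  6.08168584e-01 -5.05220435e-04 -1.01819288e-03] [-0.58733712 -0.31503804 -1.84454417] 0.13006961137937798 7.65
```

View pics/w6b.png

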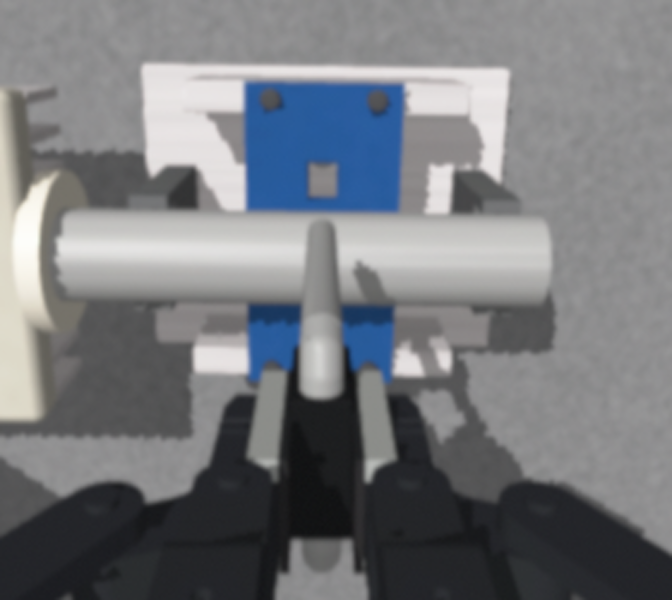

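The hole is at about (323,181) in the crop and the near leg tip at (321,222), already nearly in line. Computing the tip and hole positions in one frame.

```bash
python3 - <<'E'
from h import *
import pickle
np.set_printoptions(precision=4,suppress=True)
c,s=pickle.load(open("w6.pkl","rb"))
P=lambda p:(120+p[0]/2.4-.3,80+p[1]/2.4-.3)
g=lambda p,z:onz(c,*P(p),z)
th=np.radians(164.8);bx=np.array([np.cos(th),np.sin(th)]);by=np.array([-np.sin(th),np.cos(th)])
if by[1]>0: pass
ang=lambda d:np.degrees(np.arctan2(d[1],d[0]))
tcp=s["tcp_pos"];ty=c["R"][0];print("jaw yaw",ang(ty), "by",by)
H=g((323,181),.055)[:2];print("hole",H,"mid",H+.024*by)
C=[g(p,.055)[:2] for p in((247,83),(404,85),(391,379),(250,381))];print("plate",C,np.mean(C,0))
for a,b in((0,1),(3,2),(0,3),(1,2)):
    d=C[b]-C[a];print(np.linalg.norm(d),ang(d))
T=g((321,224),tcp[2]-.077)[:2];print("near tip outer",T,"rel tcp along jaw x, perp(near+)",(T-tcp[:2])@ty[:2],(T-tcp[:2])@np.array([-ty[1],ty[0]]))
T2=g((321,224),tcp[2]-.074)[:2];print((T2-tcp[:2])@np.array([-ty[1],ty[0]]))
o=-c["R"].T@c["t"]
up=[(100,211),(530,217)];lo=[(200,303),(530,304)]
def nrm(l):
    n=np.cross(ray(c,*P(l[0]))[1],ray(c,*P(l[1]))[1]);return n/np.linalg.norm(n)
n1,n2=nrm(up),nrm(lo);d=np.cross(n1,n2);d/=np.linalg.norm(d);print("dir",d,ang(d))
X=o+np.linalg.solve(np.vstack([n1,n2,d]),np.array([.017,-.017,0]));print("axis pt",X,"y of axis rel plate mid",(X[:2]-np.mean(C,0))@by)
# center plane ray at z=.078
n=n1+n2
for n_,nm in((n1-n2,'-'),(n1+n2,'+')): print(nm,n_)
E
```

```text
jaw yaw -15.010950853395572 by [-0.2622 -0.965 ]
hole [ 0.5216 -0.0407] mid [ 0.5153 -0.0639]
plate [array([0.5038, 0.0022]), array([ 0.56  , -0.0136]), array([ 0.5274, -0.1294]), array([ 0.4699, -0.115 ])] [ 0.5153 -0.0639]
0.05846904093449787 -15.716652584344676
0.05931719159148678 -14.083114628408486
0.12200122572859902 -106.11118106396046
0.12030739393657781 -105.72428574817904
near tip outer [ 0.5214 -0.0387] rel tcp along jaw x, perp(near+) 1.7444484661619297e-05 0.024696324347960645
0.02544283885132911
dir [-0.9529  0.2909  0.0859] 163.02637813731758
axis pt [ 0.4891 -0.0597  0.07  ] y of axis rel plate mid 0.0027256887644566473
- [-0.0195 -0.0301 -0.1143]
+ [-0.5111 -1.8433  0.5716]
```

View pics/t6.png

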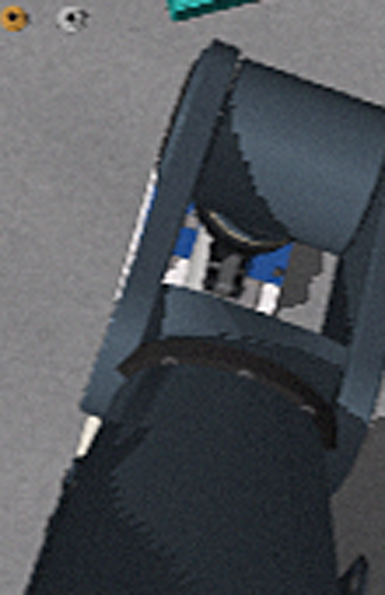

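>>> arm_command([
  [[1,1,0],-0.003,1],
  [[0,0,-30],0,1],
  [[0,0,0],0,1],
  [[0,0,0],0,1],
  [[0,0,0],0,1],
])

```text
t: 8.38
tcp_pos: [0.5175, -0.063, 0.1803]
tool_rot: [0.795, 0.606, 0.001, 0.001]
force: [-0.5, 0.7, -1.6]
finger_gap: 0.126
```

```bash
python3 - <<'E'
from station import manip
import cv2,pickle
s=manip.sense();print(s["tcp_pos"],s["tool_rot"],s["force"],s["finger_gap"],s["t"])
c=manip.get_calibration("wrist");pickle.dump((c,s),open("w7.pkl","wb"))
im=manip.snapshot("wrist");cv2.imwrite("pics/w7.png",im)
cv2.imwrite("pics/w7b.png",cv2.resize(im[80:330,120:400],None,fx=2.4,fy=2.4,interpolation=cv2.INTER_CUBIC))
E
```

```text
[ 0.51750802 -0.06301858  0.18027845] [7.95186281e-01 6.06364390e-01 5.62491380e-04 8.29883582e-04] [-0.54727442  0.73425159 -1.64233627] 0.1262694440350467 8.375
```

View pics/w7b.png

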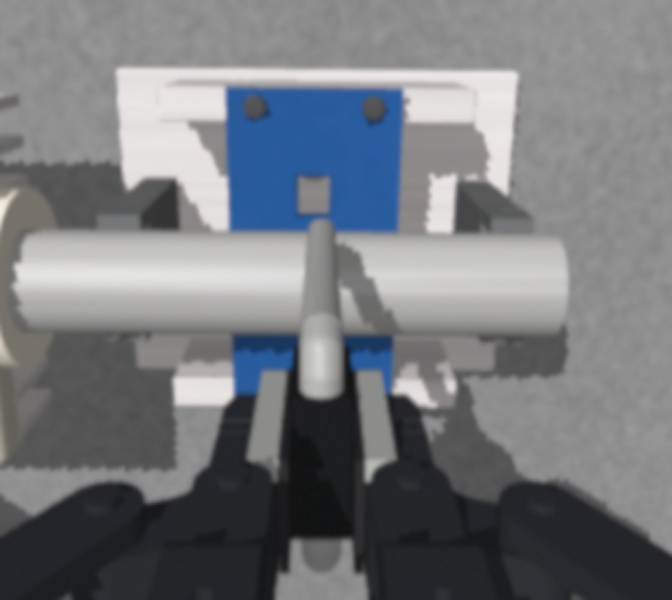

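>>> arm_command([
  [[-1.8,1.2,0],0,1],
  [[0,0,0],0,1],
  [[0,0,0],0,1],
])

```text
t: 8.8
tcp_pos: [0.515, -0.0617, 0.1794]
tool_rot: [0.795, 0.606, 0.0, 0.0]
force: [-0.3, -0.1, -0.9]
finger_gap: 0.131
```

>>> arm_command([
  [[0,0,0],0,1],
  [[0,0,0],0,1],
])

```text
t: 9.05
tcp_pos: [0.515, -0.0617, 0.1793]
tool_rot: [0.795, 0.606, -0.0, -0.0]
force: [-0.4, 0.4, -1.4]
finger_gap: 0.131
```

>>> arm_command([
  [[0,0,-15],0,1],
  [[0,0,0],0,1],
  [[0,0,0],0,1],
])

```text
t: 9.43
tcp_pos: [0.5148, -0.0616, 0.1639]
tool_rot: [0.795, 0.606, -0.0, -0.0]
force: [0.2, 0.4, -1.5]
finger_gap: 0.126
```

```bash
cat > look.py <<'E'
from station import manip
from h import *
import sys
np.set_printoptions(precision=4,suppress=True)
n=sys.argv[1]
s=manip.sense();c=manip.get_calibration("wrist");im=manip.snapshot("wrist");cv2.imwrite(f"pics/{n}.png",im)
cv2.imwrite(f"pics/{n}b.png",cv2.resize(im[80:330,120:400],None,fx=2.4,fy=2.4,interpolation=cv2.INTER_CUBIC))
print(s["tcp_pos"],s["force"],s["ft_torque"],s["finger_gap"],s["t"])
# hole: non-blue blob inside blue, above tube
hsv=cv2.cvtColor(im,cv2.COLOR_BGR2HSV)
blue=((abs(hsv[...,0].astype(int)-108)<14)&(hsv[...,1]>120)).astype(np.uint8)
cs,hi=cv2.findContours(blue,cv2.RETR_CCOMP,2)
for k,q in enumerate(cs):
    if hi[0][k][3]>=0 and cv2.contourArea(q)>60:
        M=cv2.moments(q);u,v=M["m10"]/M["m00"],M["m01"]/M["m00"]
        X=onz(c,u,v,.055);jx=c["R"][0][:2];d=X[:2]-s["tcp_pos"][:2]
        print("hole?",u,v,cv2.contourArea(q),X[:2],"jawx",d@jx,"perp",d@np.array([-jx[1],jx[0]]))
print("yaw",np.degrees(np.arctan2(c["R"][0][1],c["R"][0][0])))
E
python3 look.py w8
```

```text
[ 0.5148 -0.0616  0.1639] [ 0.1832  0.4126 -1.455 ] [-0.037   0.0011 -0.0332] 0.12569035444700152 9.425
hole? 281.217094017094 127.64786324786324 97.5 [ 0.5491 -0.0167] jawx 0.02128618362965355 perp 0.05235487428466152
hole? 228.26072607260724 126.99009900990099 101.0 [ 0.5103 -0.0056] jawx -0.01910059851397616 perp 0.05284865789469292
yaw -15.280746911916882
```

View pics/w8b.png

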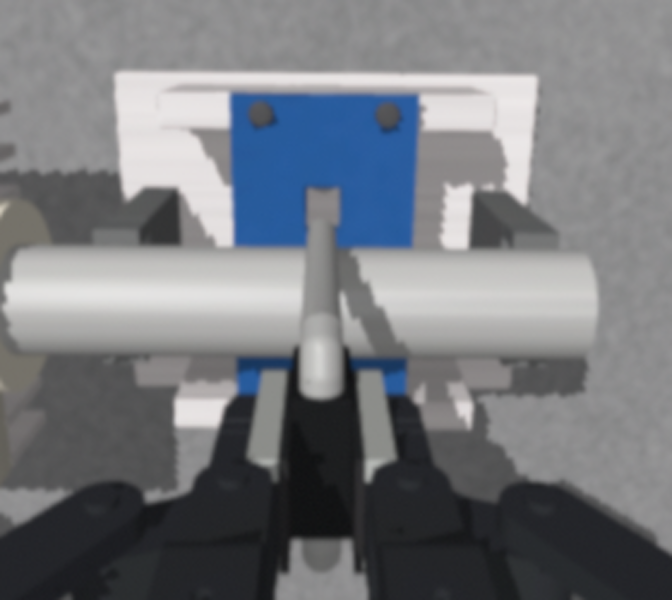

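>>> arm_command([
  [[0.8,0,0],0,1],
  [[0,0,-12],0,1],
  [[0,0,-11],0,1],
  [[0,0,0],0,1],
  [[0,0,0],0,1],
])

```text
t: 10.1
tcp_pos: [0.5158, -0.0617, 0.1411]
tool_rot: [0.795, 0.606, -0.0, -0.0]
force: [-0.2, 0.3, -1.5]
finger_gap: 0.13
```

```bash
python3 look.py w9
```

```text
[ 0.5158 -0.0617  0.1411] [-0.2224  0.2747 -1.5   ] [ 0.0404 -0.0108 -0.0248] 0.12991061512490923 10.1
hole? 282.4763832658569 131.32523616734142 123.5 [ 0.5491 -0.0167] jawx 0.020299084271600678 perp 0.052161436835519284
hole? 224.1426611796982 130.70644718792866 121.5 [ 0.5102 -0.0056] jawx -0.02012224544638009 perp 0.05258741646862961
yaw -15.280192890005516
```

View pics/w9b.png

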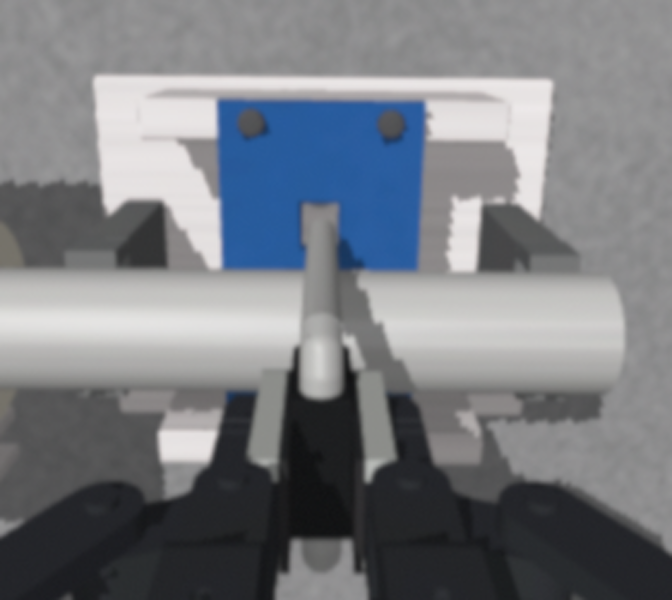

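```bash
python3 - <<'E'
from station import manip
from h import *
c=manip.get_calibration("wrist");s=manip.sense()
jx=c["R"][0][:2];p=np.array([-jx[1],jx[0]])
for r,z in((202,.055),(246,.055),(220,.064),(220,.067),(100,.055)):
    X=onz(c,120+321/2.4-.3,80+r/2.4-.3,z);print(r,z,(X[:2]-s["tcp_pos"][:2])@p*1000)
E
```

```text
202 0.055 29.10245823340891
246 0.055 15.474548423820247
220 0.064 25.779534710821984
220 0.067 26.51045017885606
100 0.055 58.893343809304284
```

>>> arm_command([
  [[0,0,-4],0,1],
  [[0,0,-4],0,1],
  [[0,0,-2],0,1],
  [[0,0,-1],0,1],
  [[0,0,0],0,1],
])

```text
t: 10.78
tcp_pos: [0.5158, -0.0617, 0.1302]
tool_rot: [0.795, 0.606, -0.0, -0.0]
force: [0.6, 0.0, -1.1]
finger_gap: 0.127
```

>>> arm_command([
  [[0,0,-1],0,1],
  [[0,0,-1],0,1],
  [[0,0,0],0,1],
])

```text
t: 11.15
tcp_pos: [0.5158, -0.0617, 0.1283]
tool_rot: [0.795, 0.606, -0.0, -0.0]
force: [0.0, -0.6, -1.8]
finger_gap: 0.13
```

>>> arm_command([
  [[0,0,-1],0,1],
  [[0,0,-1],0,1],
  [[0,0,-1],0,1],
  [[0,0,0],0,1],
])

```text
t: 11.65
tcp_pos: [0.5158, -0.0617, 0.1252]
tool_rot: [0.795, 0.606, -0.0, -0.0]
force: [0.6, 0.5, -1.4]
finger_gap: 0.123
```

>>> arm_command([
  [[0,0,-1],0,1],
  [[0,0,-1],0,1],
  [[0,0,0],0,1],
])

```text
t: 12.02
tcp_pos: [0.5158, -0.0617, 0.1232]
tool_rot: [0.795, 0.606, -0.0, -0.0]
force: [1.0, -0.5, -1.3]
finger_gap: 0.129
```

>>> arm_command([
  [[0,0,-1],0,1],
  [[0,0,0],0,1],
])

```text
t: 12.28
tcp_pos: [0.5157, -0.0617, 0.1222]
tool_rot: [0.795, 0.606, -0.0, -0.0]
force: [-0.4, -0.2, -1.3]
finger_gap: 0.132
```

>>> arm_command([
  [[0,0,-1],0,1],
  [[0,0,0],0,1],
])

```text
t: 12.52
tcp_pos: [0.5159, -0.0617, 0.1213]
tool_rot: [0.795, 0.606, 0.0, 0.0]
force: [-0.7, -0.3, -1.1]
finger_gap: 0.135
```

>>> arm_command([
  [[0,0,-1],0,1],
  [[0,0,0],0,1],
])

```text
t: 12.78
tcp_pos: [0.516, -0.0619, 0.1204]
tool_rot: [0.795, 0.606, -0.0, 0.0]
force: [-0.2, -0.5, -0.3]
finger_gap: 0.125
```

>>> arm_command([
  [[0,0,-1],0,1],
  [[0,0,0],0,1],
])

```text
t: 13.02
tcp_pos: [0.5161, -0.062, 0.1194]
tool_rot: [0.795, 0.606, 0.0, 0.0]
force: [-1.3, -1.6, 0.2]
finger_gap: 0.124
```

>>> arm_command([
  [[0,0,-1],0,1],
  [[0,0,0],0,1],
])

```text
t: 13.28
tcp_pos: [0.5161, -0.062, 0.1183]
tool_rot: [0.795, 0.606, 0.0, 0.0]
force: [1.0, -2.9, -0.6]
finger_gap: 0.127
```

>>> arm_command([
  [[0,0,-1],0,1],
  [[0,0,0],0,1],
])

```text
t: 13.52
tcp_pos: [0.5158, -0.0619, 0.1171]
tool_rot: [0.795, 0.606, -0.0, 0.0]
force: [-0.6, -2.9, -2.1]
finger_gap: 0.131
```

>>> arm_command([
  [[0,0,-1],0,1],
  [[0,0,0],0,1],
])

```text
t: 13.78
tcp_pos: [0.5156, -0.0617, 0.1161]
tool_rot: [0.795, 0.606, -0.0, -0.0]
force: [0.2, -3.0, -2.1]
finger_gap: 0.126
```

>>> arm_command([
  [[0,0,-1],0,1],
  [[0,0,0],0,1],
])

```text
t: 14.02
tcp_pos: [0.5156, -0.0617, 0.1151]
tool_rot: [0.795, 0.606, -0.0, -0.0]
force: [-0.1, -3.3, -0.2]
finger_gap: 0.127
```

>>> arm_command([
  [[0,0,-1],0,1],
  [[0,0,0],0,1],
])

```text
t: 14.28
tcp_pos: [0.5156, -0.0616, 0.1142]
tool_rot: [0.795, 0.606, -0.0, -0.0]
force: [-0.2, -3.0, -0.0]
finger_gap: 0.129
```

>>> arm_command([
  [[0,0,-1],0,1],
  [[0,0,0],0,1],
])

```text
t: 14.52
tcp_pos: [0.5157, -0.0617, 0.1131]
tool_rot: [0.795, 0.606, -0.0, -0.0]
force: [-0.1, -3.4, -2.2]
finger_gap: 0.13
```

```bash
python3 look.py w10
```

```text
[ 0.5157 -0.0617  0.1131] [-0.1188 -3.3981 -2.205 ] [-0.6853  0.0945 -0.008 ] 0.1304066914520614 14.525
hole? 286.7314225053078 136.81422505307856 157.0 [ 0.5491 -0.0168] jawx 0.02038934320436527 perp 0.052028324595485474
hole? 220.06364617044227 135.92664509169362 154.5 [ 0.5101 -0.0057] jawx -0.020102777987686508 perp 0.052566999169882264
yaw -15.27842412054262
```

View pics/w10b.png

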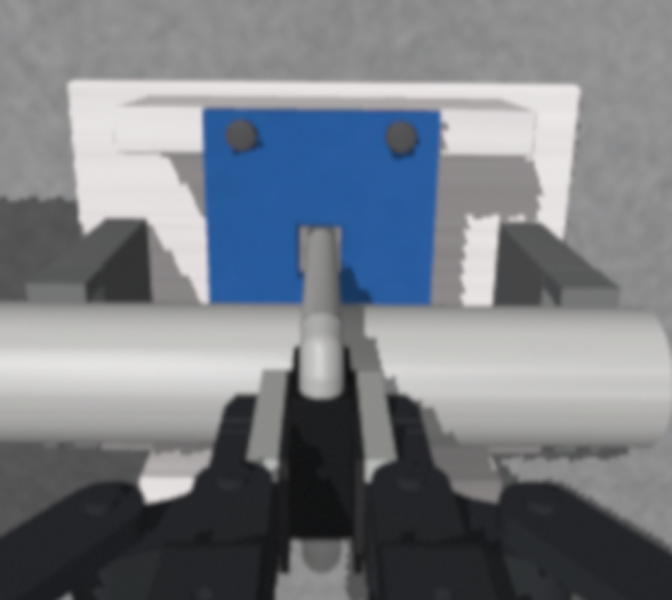

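>>> arm_command([
  [[-0.3,-1,0],0,1],
  [[0,0,0],0,1],
])

```text
t: 14.82
tcp_pos: [0.5154, -0.0624, 0.1132]
tool_rot: [0.795, 0.606, 0.0, -0.0]
force: [0.6, -1.8, -2.6]
finger_gap: 0.127
```

>>> arm_command([
  [[0,0,-1],0,1],
  [[0,0,0],0,1],
])

```text
t: 15.08
tcp_pos: [0.5155, -0.0625, 0.1123]
tool_rot: [0.795, 0.606, 0.0, -0.0]
force: [0.5, -1.0, -0.6]
finger_gap: 0.129
```

>>> arm_command([
  [[0,0,-1],0,1],
  [[0,0,0],0,1],
])

```text
t: 15.32
tcp_pos: [0.5156, -0.0626, 0.1113]
tool_rot: [0.795, 0.606, 0.0, 0.0]
force: [-0.1, -0.5, -1.3]
finger_gap: 0.126
```

>>> arm_command([
  [[0,0,-0.7],0,1],
  [[0,0,0],0,1],
])

```text
t: 15.58
tcp_pos: [0.5157, -0.0627, 0.1106]
tool_rot: [0.795, 0.606, 0.0, 0.0]
force: [-0.7, -1.2, -0.9]
finger_gap: 0.129
```

>>> arm_command([
  [[0,0,-0.7],0,1],
  [[0,0,0],0,1],
])

```text
t: 15.82
tcp_pos: [0.5157, -0.0627, 0.11]
tool_rot: [0.795, 0.606, 0.0, 0.0]
force: [-0.5, 0.1, 0.9]
finger_gap: 0.133
```

>>> arm_command([
  [[0,0,-0.7],0,1],
  [[0,0,0],0,1],
])

```text
t: 16.08
tcp_pos: [0.5157, -0.0627, 0.1099]
tool_rot: [0.795, 0.606, 0.0, 0.0]
force: [-1.0, -0.1, 6.4]
finger_gap: 0.128
```

>>> arm_command([
  [[0,0,-0.5],0,1],
  [[0,0,0],0,1],
])

```text
t: 16.32
tcp_pos: [0.5157, -0.0627, 0.1099]
tool_rot: [0.795, 0.606, 0.0, 0.0]
force: [-0.6, 0.5, 9.5]
finger_gap: 0.129
```

```bash
python3 look.py w11; python3 - <<'E'
from station import manip
import cv2
im=manip.snapshot("scene");cv2.imwrite("pics/s11.png",cv2.resize(im[120:250,170:300],None,fx=4.5,fy=4.5,interpolation=cv2.INTER_CUBIC))
E
```

```text
[ 0.5157 -0.0627  0.1099] [-0.5567  0.4911  9.5481] [-0.1077  0.336   0.0127] 0.1285495121883538 16.325
hole? 286.7551440329218 135.62962962962962 162.0 [ 0.5491 -0.0168] jawx 0.02011518050283216 perp 0.05314190052478397
hole? 218.75653082549633 134.98850574712642 159.5 [ 0.5101 -0.0057] jawx -0.020437400969519504 perp 0.0535308424745112
yaw -15.273791229009921
```

View pics/w11b.png

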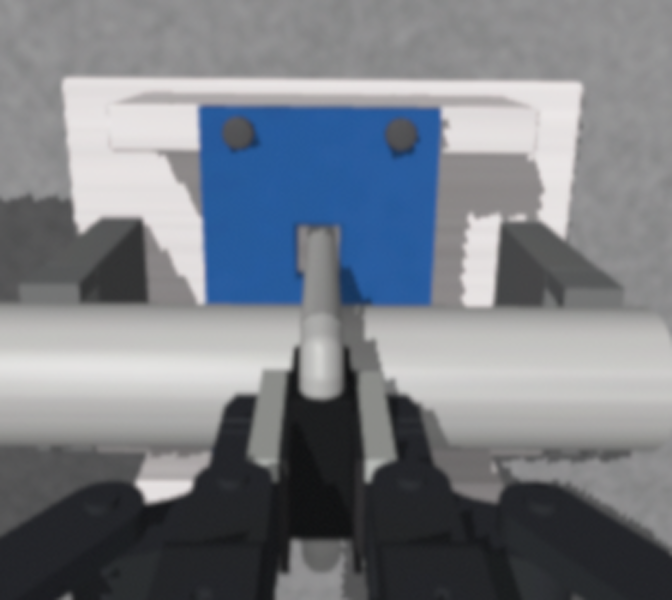

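View pics/s11.png

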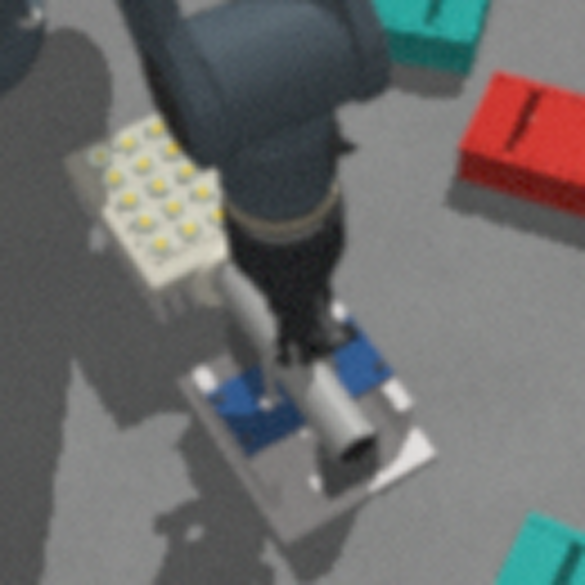

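Both legs are through the plate and the TCP has stalled at 0.110, the expected home height, with 9.5 N. I'll relax the push, release and withdraw.

>>> arm_command([
  [[0,0,0.8],0,1],
  [[0,0,0],0,0.4],
  [[0,0,0],0,0.1],
  [[0,0,0],0,-0.2],
  [[0,0,0],0,-0.2],
  [[0,0,5],0,-0.2],
  [[0,0,20],0,-0.2],
  [[0,0,40],0,-0.2],
  [[0,0,40],0,-0.2],
  [[0,0,0],0,-0.2],
  [[0,0,0],0,-0.2],
])

```text
t: 17.8
tcp_pos: [0.515, -0.0625, 0.2144]
tool_rot: [0.795, 0.606, -0.0, -0.0]
force: [-0.5, -0.5, 1.0]
finger_gap: 0.599
```

```bash
python3 look.py w12
```

```text
[ 0.515  -0.0625  0.2144] [-0.5234 -0.5091  0.9853] [0.0289 0.0228 0.0098] 0.5992775097495336 17.8
hole? 275.90845070422534 120.78638497652581 71.0 [ 0.5491 -0.0164] jawx 0.0207930233441713 perp 0.05338460506028109
hole? 232.0 120.5 70.0 [ 0.5104 -0.0056] jawx -0.019463477378429087 perp 0.05364306241247543
yaw -15.279027345989324
```

View pics/w12.png

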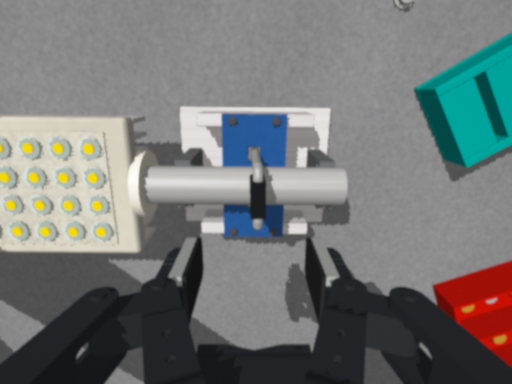

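```bash
python3 - <<'E'
import cv2,numpy as np
from station import manip
im=cv2.imread("pics/w12.png")
cv2.imwrite("pics/w12c.png",cv2.resize(im[100:245,185:335],None,fx=4.5,fy=4.5,interpolation=cv2.INTER_CUBIC))
a=manip.snapshot("scene");b=manip.snapshot("top")
a=cv2.resize(a[165:245,195:275],None,fx=5,fy=5,interpolation=cv2.INTER_CUBIC);b=cv2.resize(b[155:235,235:315],None,fx=5,fy=5,interpolation=cv2.INTER_CUBIC)
cv2.imwrite("pics/e12.png",np.hstack([a,b]))
E
```

```text
(no output)
```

View pics/w12c.png

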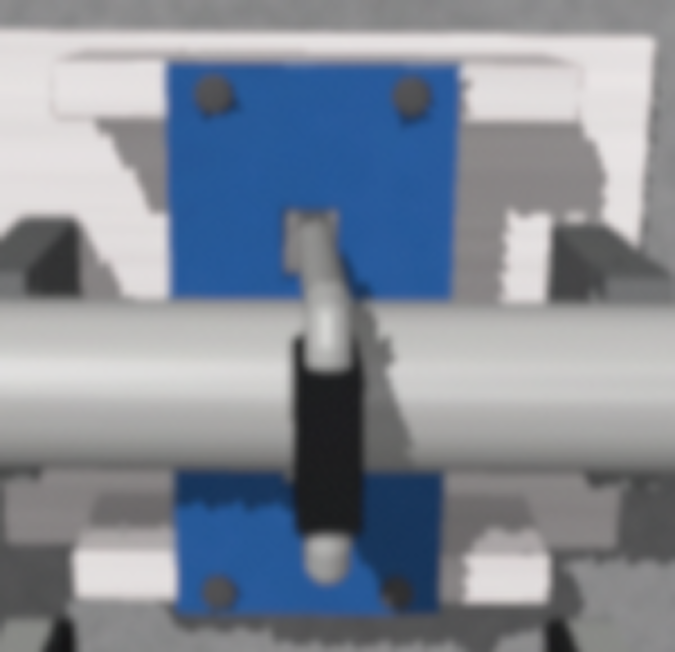

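View pics/e12.png

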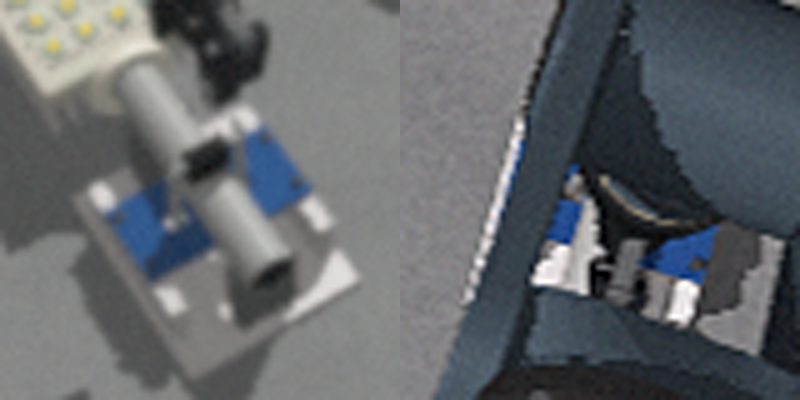

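```bash
python3 - <<'E'
from station import manip
from h import *
np.set_printoptions(precision=4,suppress=True)
c=manip.get_calibration("wrist");print(manip.sense()["t"],manip.sense()["tcp_pos"])
P=lambda p:(185+p[0]/4.5-.4,100+p[1]/4.5-.4)
mid=np.array([.5153,-.0639]);jx=c["R"][0][:2];p=np.array([-jx[1],jx[0]])
def f(n,q,z):
    d=onz(c,*P(q),z)[:2]-mid;print(n,z,"x",d@jx*1e3,"y",d@p*1e3)
for z in(.119,.121,.125): f("saddle far end top L",(297,532),z);f(" R",(362,532),z);f("near L",(305,370),z);f("near R",(358,370),z)
f("crown far",(327,585),.105);f("leg at plate",(316,222),.055);f("leg near hole",(318,235),.06);f("hole",(310,240),.055)
f("leg upper",(331,300),.105)
# saddle width check -> depth
E
```

```text
17.95 [ 0.5146 -0.0624  0.2133]
saddle far end top L 0.119 x -3.362537856626757 y -14.461823578992046
 R 0.119 x 7.952924007331897 y -14.452904107967735
near L 0.119 x -1.9373696434317789 y 14.808436313611418
near R 0.119 x 6.9593156865409105 y 14.81323056781919
saddle far end top L 0.121 x -3.338380612668852 y -13.64490746529781
 R 0.121 x 7.877168879778811 y -13.636066750714363
near L 0.121 x -1.9257962372080866 y 15.366904198168418
near R 0.121 x 6.892333843267144 y 15.371656120449039
saddle far end top L 0.125 x -3.2900661247531384 y -12.01107523790941
 R 0.125 x 7.725658624672857 y -12.002392036207572
near L 0.125 x -1.9026494247604837 y 16.48383996728246
near R 0.125 x 6.758370156719499 y 16.488507225708723
crown far 0.105 x 2.052071492339053 y -30.849307912069648
leg at plate 0.055 x 0.02117571398015717 y 28.962058246941318
leg near hole 0.06 x 0.4242847937927328 y 27.122688338007197
hole 0.055 x -1.2299627534300182 y 25.175470040475954
leg upper 0.105 x 2.559594078410346 y 23.653171189067205
```

```bash
python3 - <<'E'
from station import manip
import cv2
a=cv2.imread("pics/w12.png");b=manip.snapshot("wrist")
print(cv2.absdiff(a,b)[195:228,245:270].mean())
s=manip.sense();print(s["t"],s["force"],s["finger_gap"],abs(s["qd"]).max())
manip.sign_off()
E
```

```text
5.203636363636364
18.0 [ 0.8629372  -0.6706512   0.06065896] 0.6020179680973937 0.0050362826390642065
the job is handed in; nothing more can be done
```

The larger U-bolt with the black saddle is on the lamp tube, both legs through the blue plate and the saddle home. I let go and handed the job in at 18 s; no verdict is reported.

**What I did**
- I gripped the black saddle in the red rack, lifted the bolt clear and turned it square to the tube.
- I found the plate holes in the wrist camera rather than by feel. The legs lined up with the holes on the first try, so no probing was needed.
- I lowered the legs in small steps of about 1 mm, with one 1 mm sideways shift on the way to relieve a force of about 3 N. The push only rose at the end, to about 9.5 N (about 11 N allowing for the sensor's offset) when the saddle stopped on the tube.

**What the last checks showed**
- **Height:** the tool stopped 110 mm above the bench. From the height at which I gripped the bolt, that puts the leg tips at about 33 mm, which is home.
- **Position:** the bolt is within about 1 mm of the hole centres across the tube and 1–2 mm along it. The tube line itself measured less well, 2–3 mm off the holes by a rough estimate.
- **Upright:** the bolt leans about 0.03–0.04 rad along the tube after release, and the limit is 0.12.
- **Clear:** the gripper is about 0.1 m above the tube and the force reads about zero.

**Not confirmed**
- **Catches:** the balls gave almost no upward force, less than the 4 to 15 N expected. I judged them passed from the depth alone.
- **At rest:** my picture comparison before hand-in was inconclusive, because the arm was still settling by about 1 mm.

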